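# Fit the water filter's feed tube

### The job

The long thin steel tube hanging on the drying rack is the water filter's feed tube: lift it off its hook and push it into the filter's sloping push-fit collet, past the stiff seal, until it bottoms, then let go. Leave the other two tubes hanging and do not shift the jar, the spatula or the beaker standing around them.

Things in the scene. Friction and masses are not known exactly. Their poses are not given: they have to be found in the camera images.
- feed_tube_centre (a point): Half-way up the loose feed tube: bright steel, 150 g, 150 mm long, round about its z axis (foot to head; upright while hanging). From the foot: tube 14 mm wide, 100 mm long, lowest 4 mm tapered; collar 38 mm wide, 4 mm thick; round grip head 26 mm wide, 46 mm tall. Foot 75 mm below this point, collar underside 25 above, mid-head 52 above. The collar rests on a hook's two prongs.
- short_tube_centre (a point): Centre of a bystander on the rack: a tube like the feed tube, same head and collar, but only 100 mm long in all (tube part 50 mm). Stays hanging.
- fat_tube_centre (a point): Centre of a bystander on the rack: a tube like the feed tube, 150 mm long, same head and collar, but its tube part is 20 mm in diameter, too fat for the collet. Stays hanging.
- rack: Fixed drying rack, 300 mm bar on two posts. Origin on the worktop below the middle hook's tube, z up, y along the bar. Hooks at y -100, 0, 100 mm, two prongs 28 mm apart each, from the bar (x +35) towards -x, tops 170 mm up; tips 31 mm along -x turn up 12 mm: lift a tube over 15 mm, then draw it out towards -x. Nothing above. Which tube is on which hook changes.
- filter: Fixed water filter: steel base 170 (x) x 120 x 70 mm high with a squat white canister 96 mm in diameter, its top 140 mm up, behind the collet. Origin on the worktop, z up, -x is its front, over which the collet leans.
- collet_mouth (a point): Centre of the mouth of the filter's push-fit collet: grey socket 34 mm wide, leaning 35 degrees from vertical to the filter's front, 130 mm up. z: along the bore, outward. Bore 16 mm wide; funnel 26 mm wide, 6 deep. Stiff seal 20 mm down (about 8 N to push on). Fully home the tube's foot is 35 mm below the mouth, its centre 40 mm out along z.
- seal (a joint): How far the seal in the collet has been pushed down the bore, in m: near 0 (up to 0.004) at the start, 0.015 when the tube has bottomed. It is moved by the tube's foot, is stiff (about 8 N) and stays where it is left.
- spatula: Bystander: spatula lying on the worktop near the robot. Origin at the underside.
- jar_centre (a point): Bystander: small jar 56 mm in diameter, 60 mm tall, between the robot and the task's things; its point is at mid-height.
- beaker_centre (a point): Bystander: clear beaker 80 mm wide, 100 mm tall, behind the gap between rack and filter; its point is at mid-height.
There are look-alikes about, which are no part of the job. Leave any yellow look-alike of the part that bears feed_tube_centre alone.

How it is judged:
By the outcome, as a careful person would: the job done as asked, in the order asked, and still so for the second after the job is handed in, with the robot touching nothing.
It also fails if it takes over 48 s, if anything falls off the work surface, if the arm or the gripper's body presses on something with over 40 N, if the wrist force passes 120 N, or if a joint passes its speed limit or range.

### The arm

A 6-joint arm with a two-finger parallel gripper is mounted at the origin on the work surface. World frame = base frame: x ahead of the robot, y to its left, z up, the work surface at z = 0. Lengths are in mm, angles in rad, forces in N, time in s.
With the tool pointing down it reaches from about 350 to 850 mm from the base axis. Payload 8.1 kg.
Tool frame: the origin (TCP) lies on the centre line of the jaws, within the pads' length; the fingertips stand 14 mm ahead of it and the grasp point (between the pads) lies 5 mm behind it (bot.tip_reach is the distance from the TCP to the fingertips, in mm); z points along the fingers, y is the direction in which the jaws open and shut (so a half turn about z gives the same grasp; the last joint's range is limited). The gripper opens to 85 mm and grips with 20 to 120 N. Pads are 22 mm wide; open, the fingers measure 114 mm over their backs; the gripper's body (76 mm by 85 mm) begins 54 mm behind the grasp point. The pads swing forward as they close: fully open they stand 13 mm farther back than shut.
Start: joints at [1.019, 0.13, 1.488, -0, 1.523, -0.085], TCP at [269.999, 535.823, 245.292] pointing down, gripper open.
Joint ranges: [-2.96, 2.96], [-0.89, 2.26], [0.02, 2.5], [-1.34, 4.48], [0, 2.73], [-2.66, 2.66]. Speed limits (rad/s): [2.39, 2.39, 2.79, 3.14, 3.14, 3.14].

### API

Orientations are given as a unit quaternion [w, x, y, z].
In Python, from bench import bot, camera, camera_params, sign_off gives the robot as it stands.
- The arm moves only by the tool move_arm, never from a script. Its arguments are lists of equal length, an entry for each row: "slide": the shift along the tool's x, y, z in cm, a list of three; "twist": the turn about the tool's z in rad. In form: {"slide": [[x, y, z], ...], "twist": [twist, ...]}. A call has 1 to 12 rows; each row is the pose to reach, as a shift and turn from the pose commanded when the call began, along the tool's axes at that moment; what a row does not reach only later rows make up. A row lasts 1/8 s, in which the tool goes at most 62.5 mm and 10.7 degrees, less where a joint would pass 70% of its speed; a pose out of reach is approached as far as the arm can. A call with a gripper value outside its range is refused whole. "gripper" is the closure in counts, from 0 (fully open) to 255 (shut), set as the call begins (left out, the last holds). The fingers move at their own pace and stop on an object; "squeeze" is the grip in N (left out, the last holds). Time passes only in rows, so rows that repeat a pose let the fingers close. It gives the time, the measured TCP pose, the force and the opening at its end, in the units of the state.
- bot.get_obs(): the state, without advancing time (a new reading comes with each control period).
- camera(name): name is "scene" or "top" or "wrist"; returns the picture (400x640x3 uint8, red, green, blue); there is no depth.
- camera_params(name): a dict with "intrinsics" (3x3 intrinsics, pixels), "k1" (the pictures are not rectified: a ray, as slopes to the right and down, at radius r is drawn at 1 + k1 r^2 times it, then the intrinsics apply), "world_to_cam" (4x4, takes a point from world to camera coordinates); the wrist camera has in their place "tool_from_camera" (4x4, takes a point from camera to tool coordinates, whose origin is the TCP and whose axes are the flange's). Camera axes: x right, y up, looking along -z (the intrinsics and any distortion apply to the point x, -y, -z); pixel columns grow to the right and rows downward; lengths in mm; the calibration is good to about 2 mm. A picture is of the moment at which its call begins: read the wrist's pose just before it. camera_params takes no time and is no camera call.
- sign_off(): hands the job in, once; it reports no verdict.
The state is a dict: "time": time; "joints": joint angles; "qd": joint speeds; "joint_torque": joint torques, N m; "eef_pos": TCP position; "tcp_rot": TCP orientation; "wrist_force": force on the tool from outside, world axes, zero at the start; "moment": the same for the moment, N m; "gripper_width": opening from 0.0 (shut) to 1.0 (fully open).
Only numpy, scipy, OpenCV 4.12 (cv2) and the standard library are available. Lean on these libraries where they do the work, as an engineer would, in place of code of your own. Each camera call takes 0.05 s, during which the arm holds its last target. There are 200 camera calls.

## Working session

There is one attempt and no reset: what is moved stays moved. The work goes in short steps, Python scripts to look and compute and a tool call to move; the robot and the scene stay as the last step left them, time stands still between calls to the robot, and variables do not carry over. Pictures are saved under pics/ and viewed, about 8 in all and at most 12, crops included, and the job is handed in when it is done.

Besides the shell and the picture viewer there is one more tool, called after "Request:" as name([rows], argument=value, ...), one row to a line, values as JSON. move_arm: Moves the arm, as the interface text tells. Its arguments: {"type":"object","properties":{"slide":{"type":"array","items":{"type":"array","items":{"type":"number"}}},"twist":{"type":"array","items":{"type":"number"}},"gripper":{"type":"number"},"squeeze":{"type":"number"}},"required":["slide","twist"]}

```bash
mkdir -p pics; ls; python3 - <<'E'
from bench import bot,camera,camera_params
import cv2,numpy as np
np.set_printoptions(precision=4,suppress=True)
for n in("scene","top","wrist"):
    im=camera(n); cv2.imwrite(f"pics/{n}0.png",im[:,:,::-1]); p=camera_params(n)
    print(n,{k:np.array(v).tolist() for k,v in p.items()})
print(bot.get_obs())
E
```

```text
pics
scene {'intrinsics': [[488.8744668858137, 0.0, 307.6031267074836], [0.0, 488.8744668858137, 194.18158574713118], [0.0, 0.0, 1.0]], 'k1': -0.09617992352967243, 'world_to_cam': [[-0.5885466884083903, 0.8083068509564283, 0.015900637107344236, 342.6560216267043], [-0.6673717381137407, -0.4968416759988233, 0.5547641950934876, 283.71054649387713], [0.45631979874925677, 0.31589299404637416, 0.8318556711244177, -1268.0601972516847], [0.0, 0.0, 0.0, 1.0]]}
top {'intrinsics': [[446.4618725281608, 0.0, 321.07634326029637], [0.0, 446.4618725281608, 195.450804541624], [0.0, 0.0, 1.0]], 'k1': 0.010423762722361075, 'world_to_cam': [[-0.016504895884819216, -0.9994800070525125, -0.027700251156641882, -1.1548092596643182], [0.9880200057957333, -0.020554633698827967, 0.1529508914027839, -542.1243575819315], [-0.15344072653383278, -0.024843963770235348, 0.987845494449893, -938.3360772510241], [0.0, 0.0, 0.0, 1.0]]}
wrist {'intrinsics': [[313.8260478024686, 0.0, 321.58484436211484], [0.0, 313.8260478024686, 199.7609684082074], [0.0, 0.0, 1.0]], 'k1': -0.06071633631856156, 'tool_from_camera': [[0.001151665594961611, 0.9461232889759091, 0.32380456408729635, 84.5480856308738], [0.9999991524371314, -0.0008929772323962667, -0.0009474791179121338, 0.3359548314649796], [-0.000607281955799038, 0.32380538082167354, -0.9461235154880969, -128.6477702938988], [0.0, 0.0, 0.0, 1.0]]}
{'time': 0.15, 'joints': array([ 1.0186,  0.131 ,  1.489 ,  0.    ,  1.523 , -0.0854]), 'qd': array([-0.0018, -0.0049, -0.002 ,  0.0001, -0.0033, -0.001 ]), 'joint_torque': array([  0.0004, -57.0067, -50.1154,  -0.0002,   0.0097,  -0.    ]), 'eef_pos': array([269.7933, 535.4826, 244.4692]), 'tcp_rot': array([-0.0002,  0.2313,  0.9729, -0.0007]), 'wrist_force': array([ 0.4448, -0.9749,  0.3607]), 'moment': array([-0.0081, -0.0561,  0.0049]), 'gripper_width': 1.0035676164057503}
```

View pics/scene0.png

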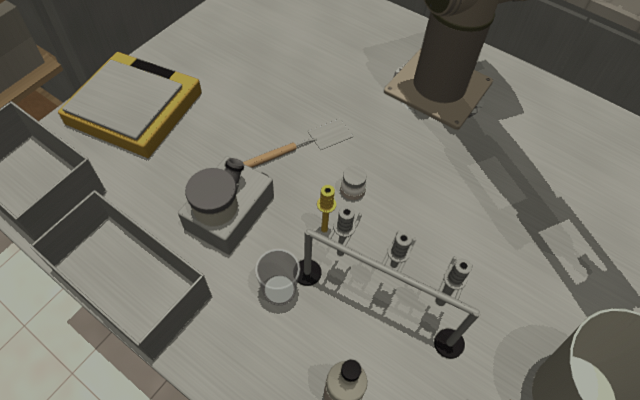

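View pics/top0.png

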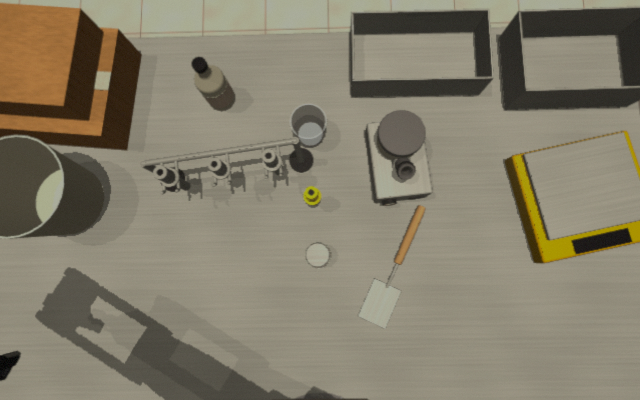

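The scene view shows three steel tubes hanging on the rack, with heads at about (345,217), (402,243) and (459,270), and a yellow look-alike at (327,195). The filter is at about (225,200) with its collet at (234,166). The jar is at (353,182), the beaker at (277,275) and the spatula at (290,150). The top view shows the same tube heads at about (168,178), (218,170) and (271,160), and the collet at (404,168). I'll enlarge the tubes to tell them apart.

```bash
python3 - <<'E'
import cv2,numpy as np
a=cv2.imread("pics/scene0.png")[170:320,300:490]; a=cv2.resize(a,None,fx=4,fy=4,interpolation=cv2.INTER_CUBIC)
cv2.imwrite("pics/crop1.png",cv2.convertScaleAbs(a,alpha=1.3))
b=cv2.imread("pics/top0.png")[100:215,140:300]; b=cv2.resize(b,None,fx=4,fy=4,interpolation=cv2.INTER_CUBIC)
c=cv2.imread("pics/top0.png")[100:215,350:450]; c=cv2.resize(c,None,fx=4,fy=4,interpolation=cv2.INTER_CUBIC)
d=cv2.imread("pics/scene0.png")[145:260,170:330]; d=cv2.resize(d,None,fx=4,fy=4,interpolation=cv2.INTER_CUBIC)
cv2.imwrite("pics/crop2.png",b)
E
```

```text
(no output)
```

View pics/crop1.png

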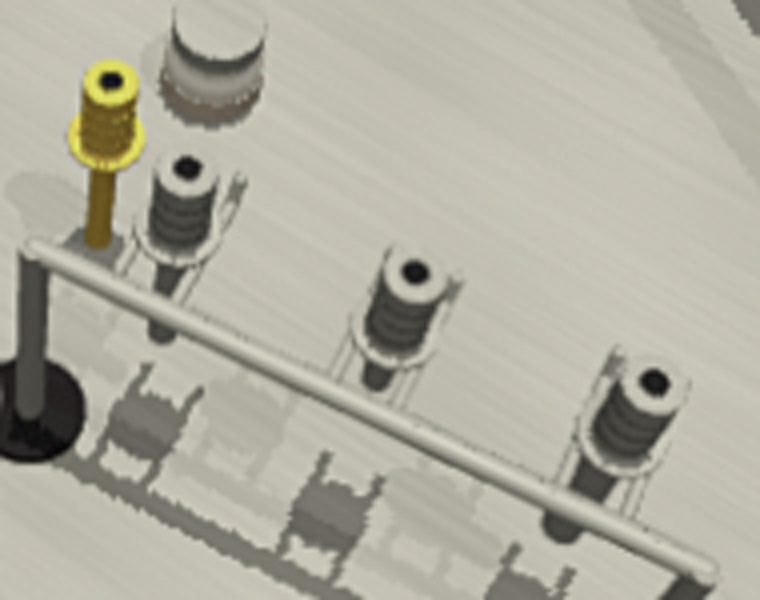

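Candidates, by scene pixel:
- **Left (347,212):** long and thin.
- **Middle (403,238):** short.
- **Right (463,265):** visibly fat tube part.
- **Yellow (327,190):** look-alike, to be left alone.

The left steel tube is the feed tube, because it is thin (about 27 px wide in the crop, against about 38 px for the right one) and long. Next I'll measure it and the filter.

```bash
cat > h.py <<'E'
import cv2,numpy as np
from bench import bot,camera,camera_params
from scipy.spatial.transform import Rotation as R
np.set_printoptions(precision=1,suppress=True)
def cam(n,obs=None):
    p=camera_params(n);K=np.array(p["intrinsics"]);d=np.array([p["k1"],0,0,0,0])
    if n=="wrist":
        q=obs["tcp_rot"];T=np.eye(4);T[:3,:3]=R.from_quat([q[1],q[2],q[3],q[0]]).as_matrix();T[:3,3]=obs["eef_pos"]
        c2w=T@np.array(p["tool_from_camera"])
    else: c2w=np.linalg.inv(np.array(p["world_to_cam"]))
    return K,d,c2w
def ray(n,px,obs=None):
    K,d,c=cam(n,obs); u=cv2.undistortPoints(np.array([[px]],float),K,d)[0,0]
    v=c[:3,:3]@np.array([u[0],-u[1],-1]); return c[:3,3],v/np.linalg.norm(v)
def onz(n,px,z,obs=None):
    o,v=ray(n,px,obs); return o+v*(z-o[2])/v[2]
def tri(pa,pb,a="scene",b="top",oa=None,ob=None):
    o1,v1=ray(a,pa,oa);o2,v2=ray(b,pb,ob)
    s,t=np.linalg.lstsq(np.stack([v1,-v2],1),o2-o1,rcond=None)[0]
    p,q=o1+s*v1,o2+t*v2; return (p+q)/2,np.linalg.norm(p-q)
def proj(n,P,obs=None):
    K,d,c=cam(n,obs);p=np.linalg.inv(c)@np.append(P,1); 
    return cv2.projectPoints(np.array([[p[0],-p[1],-p[2]]]),np.zeros(3),np.zeros(3),K,d)[0].ravel()
E
python3 - <<'E'
from h import *
def dark(im,x0,y0,x1,y1,th):
    g=im[y0:y1,x0:x1].max(2); n,l,s,c=cv2.connectedComponentsWithStats((g<th).astype(np.uint8))
    return [(c[i]+[x0,y0],s[i,4]) for i in range(1,n) if s[i,4]>6]
s=cv2.imread("pics/scene0.png");t=cv2.imread("pics/top0.png")
print(cam("scene")[2][:3,3],cam("top")[2][:3,3])
print("scene",dark(s,330,195,480,290,38)); print("top",dark(t,150,140,290,190,38))
a=cv2.resize(s[140:255,170:285],None,fx=5,fy=5,interpolation=cv2.INTER_CUBIC)[:,:400+175]
b=cv2.resize(t[100:215,355:440],None,fx=5,fy=5,interpolation=cv2.INTER_CUBIC)
c=np.hstack([a,b]); c=cv2.resize(c,None,fx=.78,fy=.78); print(c.shape,a.shape); cv2.imwrite("pics/filt.png",cv2.convertScaleAbs(c,alpha=1.5))
b=cv2.resize(t[135:200,145:330],None,fx=4,fy=4,interpolation=cv2.INTER_CUBIC);cv2.imwrite("pics/rack.png",cv2.convertScaleAbs(b,alpha=1.4))
E
```

```text
[969.7 264.6 892. ] [ 391.6  -35.6 1009.8]
scene [(array([346.5, 211.5]), np.int32(20)), (array([403.3, 237.8]), np.int32(20)), (array([463.3, 265.1]), np.int32(24))]
top [(array([159.6, 171.7]), np.int32(10)), (array([181.2, 173.9]), np.int32(17))]
(448, 780, 3) (575, 575, 3)
```

View pics/filt.png

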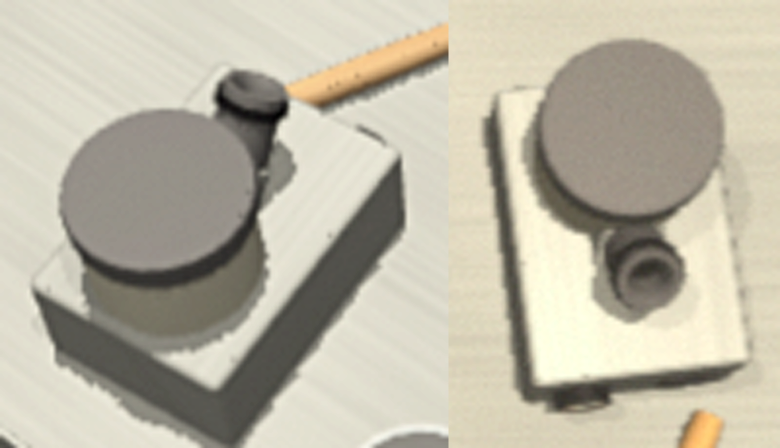

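The crop shows the filter. The collet mouth is at about scene (235,164) and top (406.7,169.7). The canister top centre is at scene (211,189.5) and top (402,132.6). The base's front top corners in the top view are about (377.7,198.7) and (431.8,191.5).

```bash
python3 - <<'E'
from h import *
print("mouth tri",tri((234.9,163.8),(406.7,169.7)),onz("scene",(234.9,163.8),130),onz("top",(406.7,169.7),130))
print("can",onz("scene",(211,189.5),140),onz("top",(402.1,132.6),140))
fl,fr,bl=[onz("top",p,70) for p in((377.7,198.7),(431.8,191.5),(368.2,124.4))]
print("base",fl,fr,bl,np.linalg.norm(fl-fr),np.linalg.norm(fl-bl)); d=bl-fl;print("yaw",np.degrees(np.arctan2(d[1],d[0])), np.degrees(np.arctan2(*((fl-fr)*[-1,1,1])[:2])))
for p in((346.5,211.5),(403.3,237.8),(463.3,265.1)): 
    P=onz("scene",p,220);print("head",P,proj("top",P))
s=cv2.imread("pics/scene0.png");t=cv2.imread("pics/top0.png")
a=cv2.resize(t[135:200,145:330],None,fx=4,fy=4,interpolation=cv2.INTER_CUBIC)
b=cv2.resize(s[215:330,300:485],None,fx=4,fy=4,interpolation=cv2.INTER_CUBIC)[:335]
cv2.imwrite("pics/rack.png",cv2.convertScaleAbs(np.vstack([a,b]),alpha=1.4))
E
```

```text
mouth tri (array([ 577. , -185.1,  125.3]), np.float64(3.213261873774364)) [ 578.8 -180.8  130. ] [ 576.9 -185.7  130. ]
can [ 656.  -171.4  140. ] [ 650.8 -178.3  140. ]
base [ 528.1 -132.    70. ] [ 541.2 -246.6   70. ] [ 692.  -117.2   70. ] 115.42234838741713 164.52218076038443
yaw 5.153833087314222 6.495110893184658
head [590.7  79.7 220. ] [268.  155.1]
head [577.8 178.6 220. ] [213.9 163.2]
head [564.1 277.6 220. ] [159.7 171.7]
```

View pics/rack.png

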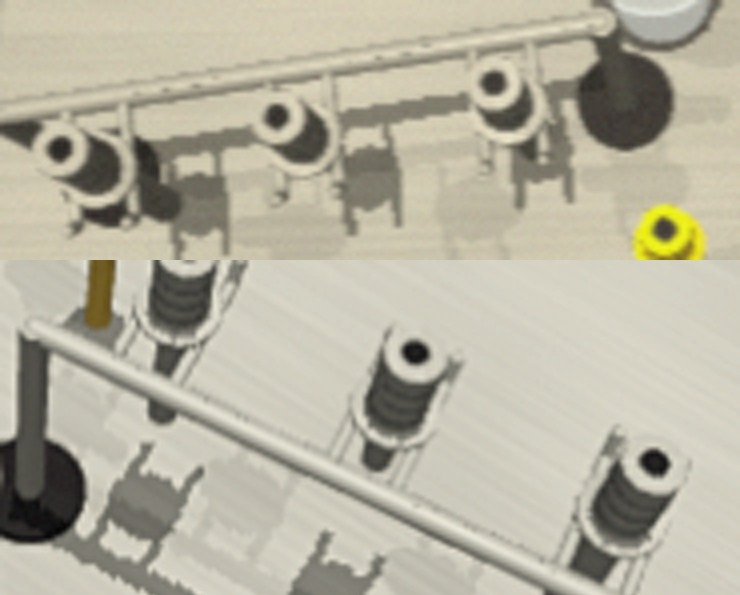

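The head holes give the hooks a spacing of 99.7 mm, which matches the stated 100 mm. The feed tube is at about (590,80), the rack yaw is about 7.6°, the filter yaw about 6° and the mouth at about (577,-184,130).

The arm can only twist about vertical, so the tube has to pivot inside the pads to reach the 35° lean. I'll hold it with the jaws along rack y and hook its foot behind the fixed rack bar.

Request:
move_arm([
  [-3,-1.5,-3],
  [-8,-4.3,-4.5],
  [-13,-7,-4.5],
  [-18,-9.7,-4.5],
  [-23,-12.3,-4.5],
  [-28,-15,-4.5],
  [-33,-17.6,-4.5],
  [-38,-20.3,-4.5],
  [-43,-23,-4.5],
  [-47,-25.1,-4.5],
  [-49.1,-26.2,-4.5],
  [-49.1,-26.2,-4.5],
], twist=[-0.05,-0.12,-0.2,-0.27,-0.34,-0.41,-0.48,-0.54,-0.6,-0.6,-0.6,-0.6], gripper=90, squeeze=40)

```text
time: 1.65
eef_pos: [590.9, 79.9, 289.7]
tcp_rot: [-0.001, -0.066, 0.998, 0.0]
wrist_force: [-0.6, 0.3, 0.7]
gripper_width: 0.647
```

```bash
python3 - <<'E'
from h import *
print(tri((308.2,232),(295.8,140)))
o=bot.get_obs();im=camera("wrist");cv2.imwrite("pics/w1.png",im[:,:,::-1]);print(o["time"],o["eef_pos"],o["joints"],o["gripper_width"],R.from_quat(np.roll(o["tcp_rot"],-1)).as_matrix())
for P in ((590.7,79.7,220),(590.7,79.7,174)): print(proj("wrist",P,o))
E
```

```text
(array([633.2,  34. , 165.1]), np.float64(1.7631493284449289))
1.65 [590.9  79.9 289.7] [ 0.   0.1  1.4  0.   1.6 -1.7] 0.6468791348544723 [[-1.  -0.1 -0. ]
 [-0.1  1.   0. ]
 [ 0.   0.  -1. ]]
[319.8 222. ]
[320.  200.2]
```

```bash
python3 - <<'E'
import cv2
cv2.imwrite("pics/w1c.png",cv2.convertScaleAbs(cv2.imread("pics/w1.png")[120:360,160:480],alpha=1.3)); 
a=cv2.imread("pics/w1c.png"); cv2.imwrite("pics/w1c.png",cv2.resize(a,None,fx=2.4,fy=2.4))
E
```

```text
(no output)
```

View pics/w1c.png

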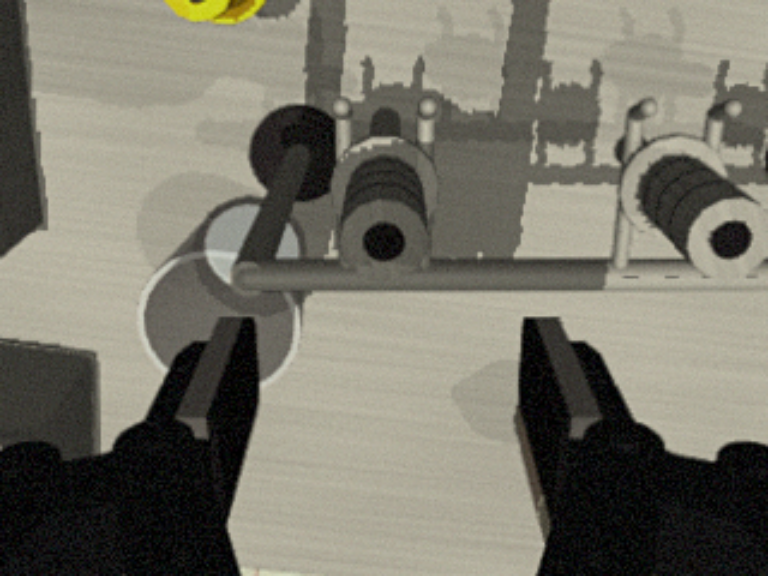

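The wrist view shows the feed head's hole at (320,220), against (320,222) predicted, so the pads straddle it with clear space on both sides. I'll descend and close.

Request:
move_arm([
  [0.1,0,3],
  [0.1,0,6],
  [0.1,0,8.5],
  [0.1,0,9.4],
  [0.1,0,9.4],
], twist=[0,0,0,0,0])

```text
time: 2.33
eef_pos: [589.0, 81.7, 196.2]
tcp_rot: [-0.0, -0.067, 0.998, 0.0]
wrist_force: [-0.1, -0.5, -0.2]
gripper_width: 0.648
```

Request:
move_arm([
  [0,0,0],
  [0,0,0],
  [0,0,0],
  [0,0,0],
  [0,0,0],
  [0,0,0],
], twist=[0,0,0,0,0,0], gripper=255, squeeze=30)

```text
time: 3.08
eef_pos: [590.5, 80.8, 198.1]
tcp_rot: [0.001, -0.066, 0.998, 0.0]
wrist_force: [-0.9, 0.8, 6.7]
gripper_width: 0.297
```

The jaws stopped at 25 mm on the 26 mm head. I'll lift straight up, since nothing is above, and check.

Request:
move_arm([
  [0,0,-0.7],
  [0,0,-2],
  [0,0,-4.5],
  [0,0,-7.5],
  [0,0,-10.5],
  [0,0,-13],
  [0,0,-13.5],
  [0,0,-13.5],
], twist=[0,0,0,0,0,0,0,0])

```text
time: 4.08
eef_pos: [589.6, 80.7, 331.1]
tcp_rot: [-0.0, -0.067, 0.998, -0.0]
wrist_force: [-0.6, -0.1, -2.3]
gripper_width: 0.298
```

```bash
cat > snap.py <<'E'
from h import *
import sys
k=sys.argv[1]
o=bot.get_obs();s=camera("scene");t=camera("top")
print(o["time"],o["eef_pos"],o["wrist_force"],o["gripper_width"],proj("scene",o["eef_pos"]),proj("top",o["eef_pos"]))
cv2.imwrite(f"pics/s{k}.png",s[:,:,::-1]);cv2.imwrite(f"pics/t{k}.png",t[:,:,::-1])
E
python3 snap.py lift; python3 - <<'E'
from h import *
x,y=590,80
for z in(345,205,310): print(proj("scene",(x,y,z)),proj("top",(x,y,z)))
s=cv2.imread("pics/slift.png")[100:300,260:460];t=cv2.imread("pics/tlift.png")[60:260,180:380]
cv2.imwrite("pics/lift.png",cv2.resize(np.hstack([s,t]),None,fx=2,fy=2,interpolation=cv2.INTER_CUBIC))
E
```

```text
4.075 [589.6  80.7 331.1] [-0.6 -0.1 -2.3] 0.29809712156218954 [353.9 170.5] [257.2 138.7]
[354.2 164.6] [256.1 135.9]
[346.1 216.1] [269.  157.4]
[352. 179.] [259.8 142.1]
```

View pics/lift.png

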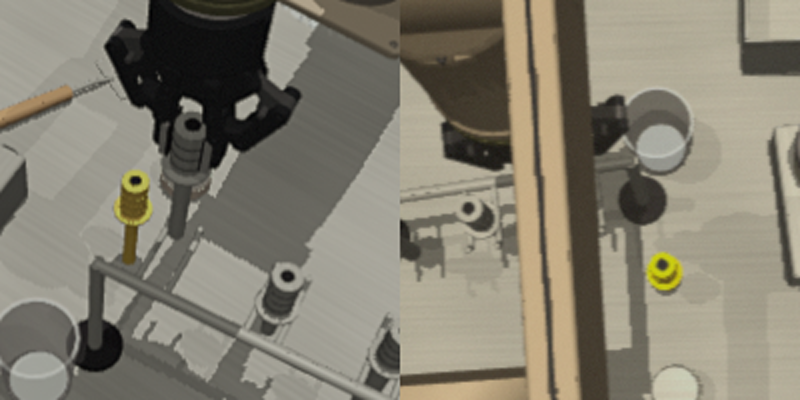

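The tube is held upright, with its foot at scene (348,218) against (346,216) expected. I'll carry it over the bar, lower its foot 15 mm behind the bar, then pull the head back in an arc with a light grip.

Request:
move_arm([
  [-2,0,0],
  [-4.5,0,0],
  [-5.8,0,0],
  [-5.8,0,0.5],
  [-5.8,0,2.5],
  [-5.8,0,4.5],
  [-5.8,0,5.5],
  [-5.8,0,5.5],
], twist=[0,0,0,0,0,0,0,0])

```text
time: 5.18
eef_pos: [646.1, 88.4, 274.6]
tcp_rot: [-0.001, -0.067, 0.998, 0.0]
wrist_force: [-0.3, 0.4, -1.6]
gripper_width: 0.295
```

Request:
move_arm([
  [0.9,0,0],
  [1.6,0,0],
  [2.3,0,0],
  [2.9,0,0],
  [3.6,0,0.1],
  [4.3,0,0.2],
  [4.95,0,0.3],
  [5.6,0,0.5],
  [6.3,0,0.7],
  [6.9,0,0.9],
  [7.4,0,1.1],
  [8.0,0,1.45],
], twist=[0,0,0,0,0,0,0,0,0,0,0,0], squeeze=20)

```text
time: 6.68
eef_pos: [567.5, 77.8, 261.9]
tcp_rot: [0.0, -0.067, 0.998, 0.0]
wrist_force: [2.3, 0.6, -0.9]
gripper_width: 0.296
```

```bash
python3 snap.py tilt; python3 - <<'E'
from h import *
o=bot.get_obs();w=camera("wrist")[:,:,::-1];cv2.imwrite("pics/wtilt.png",w)
Rm=R.from_quat(np.roll(o["tcp_rot"],-1)).as_matrix()
for th in(0,20,30,35,40):
    a=np.radians(th);f=o["eef_pos"]+Rm@np.array([-131*np.sin(a),0,-5+131*np.cos(a)]);print(th,f,proj("wrist",f,o),proj("scene",f))
s=cv2.imread("pics/stilt.png")[100:300,260:460]
cv2.imwrite("pics/tilt.png",np.hstack([cv2.resize(s,(400,400),interpolation=cv2.INTER_CUBIC),w[:,120:520]]))
E
```

```text
6.675 [567.5  77.8 261.9] [ 2.3  0.6 -0.9] 0.2958141954600714 [355.8 186.8] [265.6 162.3]
0 [566.9  77.8 135.4] [320.3 196.4] [349.  226.8]
20 [611.3  83.7 143.2] [320.3 247.6] [338.2 244.2]
30 [631.9  86.5 152.9] [320.3 274. ] [333.1 251. ]
35 [641.4  87.8 159. ] [320.2 287.4] [330.7 253.9]
40 [650.4  89.  165.9] [320.2 301.2] [328.5 256.3]
```

View pics/tilt.png

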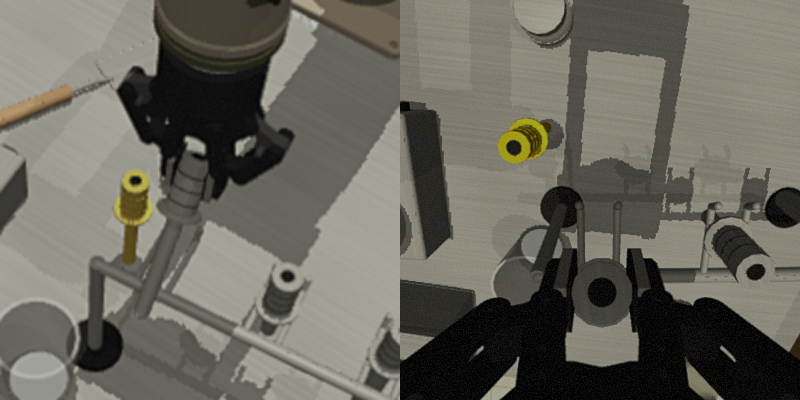

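The tilt works. In the wrist view the head is end-on, with the hole at about (322,291) concentric with the collar, so the lean is close to 34.4°. The scene foot at about (332,256) agrees with 33–35°. I'll tighten the grip, lift off the bar and go beside the filter to re-measure the mouth with the wrist camera.

Request:
move_arm([
  [0,0,0],
  [0,0,-1],
  [0,0,-3],
  [0,-1,-5],
  [0.5,-4,-5],
  [1.5,-8,-5],
  [2.5,-12,-5],
  [3.5,-16,-4],
  [4.5,-19,-3],
  [4.7,-19.8,-2],
  [4.7,-19.8,-1.5],
  [4.7,-19.8,-1.5],
], twist=[0,0,0,0,0.026,0.026,0.026,0.026,0.026,0.026,0.026,0.026], squeeze=60)

```text
time: 8.32
eef_pos: [547.6, -123.8, 276.8]
tcp_rot: [-0.0, -0.054, 0.999, 0.0]
wrist_force: [-0.2, 0.7, -2.3]
gripper_width: 0.29
```

```bash
python3 - <<'E'
from h import *
o=bot.get_obs();w=camera("wrist")[:,:,::-1];cv2.imwrite("pics/wm.png",w);print(o["time"],o["eef_pos"],o["wrist_force"])
np.save("om.npy",np.r_[o["eef_pos"],o["tcp_rot"]])
print(proj("wrist",(577.5,-184,130),o),proj("wrist",(653,-175,140),o))
s=camera("scene")[:,:,::-1];cv2.imwrite("pics/sm.png",s);print(proj("scene",o["eef_pos"]))
cv2.imwrite("pics/m.png",np.hstack([cv2.resize(s[60:260,170:370],(400,400),interpolation=cv2.INTER_CUBIC),cv2.resize(w[180:380,200:400],(400,400),interpolation=cv2.INTER_CUBIC)]))
E
```

```text
8.325 [ 547.6 -123.8  276.8] [-0.2  0.7 -2.3]
[253.4 212.9] [257.8 287.6]
[263.3 115.6]
```

View pics/wm.png

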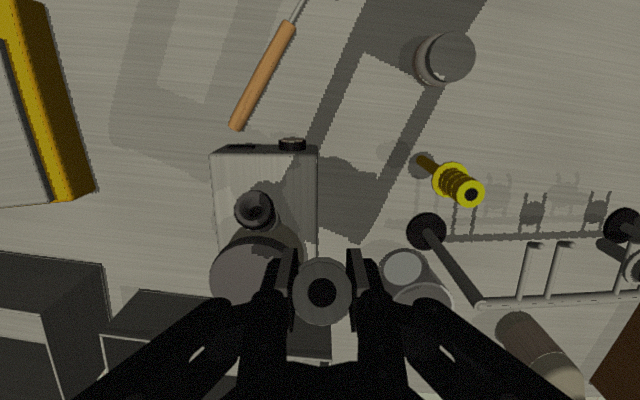

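The wrist view shows the mouth at about (254,208), against (253,213) predicted, and the held tube still end-on. I'll refine the mouth pixel numerically.

```bash
python3 - <<'E'
from h import *
g=cv2.cvtColor(cv2.imread("pics/wm.png"),cv2.COLOR_BGR2GRAY)
print(g[184:236:2,228:282:2])
d=np.load("om.npy");o=dict(eef_pos=d[:3],tcp_rot=d[3:])
for px in((254,208),(254,210)):print(onz("wrist",px,130,o),tri((234.9,163.8),px,"scene","wrist",None,o),tri((406.7,169.7),px,"top","wrist",None,o))
E
```

```text
[[130 129 128 130 131 128 133 132 132 131 133 130 132 107  73  71  69  70
   76  67  74  70  72  73  79  71  73]
 [135 131 129 132 129 130 126 129 125 125 136 131 104  80  67  75  73  75
   78  69  72  73  70  73  75  73  72]
 [146 134 128 126 135 129 127 130 131 134 135  98  66  73  71  73  72  71
   72  74  76  77  73  73  74  72  70]
 [139 136 126 129 129 131 128 131 131 132 111  59  46  49  42  45  53  78
   74  74  72  69  72  72  71  70  72]
 [139 144 130 127 125 127 134 129 120  81  65  67  68  63  68  62  56  29
   57  75  77  70  72  72  70  77  74]
 [139 144 133 128 132 127 129  87  61  67  66  69  64  68  66  65  35  34
   18  20  73  73  73  74  75  70  71]
 [140 143 137 134 129 120  88  66  72  66  68  67  65  66  69  67  38  32
   38  20  26  77  72  76  68  70  73]
 [137 145 138 129 126  88  60  65  62  57  59  61  67  62  67  64  27  33
   32  37  11  42  77  71  76  74  69]
 [143 140 133 140 102  64  61  60  47  52  55  52  56  60  63  57  35  35
   27  33  29   4  48  72  72  73  75]
 [137 141 138 140  84  63  52  52  50  46  46  52  56  56  62  55  29  34
   35  40
[... 1449 characters left out ...]
13  14  21
   37  34  30  36  72  57  46  55  56]
 [126 124 126 127 123  63  52  55  53  58  64  54  36  41  50  54  31  34
   38  26  35  62  54  48  53  51  51]
 [125 124 126 121  69  48  54  55  52  43  51  48  53  50  54  50  49  48
   46  48  51  53  49  52  50  50  54]
 [125 126 129  71  53  49  44  52  51  48  52  52  46  53  57  55  53  54
   49  48  45  56  49  56  56  51  50]]
[ 572.5 -183.6  130. ] (array([ 575.3, -184.9,  123. ]), np.float64(0.09298771778410467)) (array([ 581.9, -189. ,  106.1]), np.float64(1.6658806631946936))
[ 574.5 -183.6  130. ] (array([ 576.3, -184.1,  125. ]), np.float64(0.8037947935228216)) (array([ 579.5, -186.9,  117.5]), np.float64(1.9286330611896283))
```

Refined mouth estimate: (575.5,-184.5,130) ±3 mm, against a funnel capture of about ±6 mm. I'll move to a pre-insertion pose with the foot about 15 mm out along the bore.

Request:
move_arm([
  [2,-1,0],
  [4.2,-2.5,0],
  [5.8,-4.5,0],
  [6.2,-6,0],
  [6.2,-6.3,0.5],
  [6.2,-6.3,1.7],
  [6.2,-6.3,2.7],
  [6.2,-6.3,3.1],
  [6.2,-6.3,3.1],
], twist=[0,0,0,0,0,0,0,0,0])

```text
time: 9.55
eef_pos: [492.4, -193.5, 245.1]
tcp_rot: [-0.0, -0.054, 0.999, 0.0]
wrist_force: [-0.6, -0.6, -2.3]
gripper_width: 0.289
```

```bash
python3 - <<'E'
from h import *
o=bot.get_obs();s=camera("scene")[:,:,::-1];cv2.imwrite("pics/sp.png",s);print(o["time"],o["eef_pos"],o["wrist_force"],o["gripper_width"])
Rm=R.from_quat(np.roll(o["tcp_rot"],-1)).as_matrix()
G=o["eef_pos"]+Rm@np.array([0,0,-5.])
for th in(30,34.5,39):
    a=np.radians(th);f=[G+Rm@(l*np.array([-np.sin(a),0,np.cos(a)])) for l in(-17,27,132)];print(th,f[2],[proj("scene",x) for x in f])
print(proj("scene",(575.5,-184.5,130)))
t=camera("top")[:,:,::-1];cv2.imwrite("pics/tp.png",t)
c=cv2.convertScaleAbs(s[110:210,180:310],alpha=1.3);cv2.imwrite("pics/pre.png",cv2.resize(c,None,fx=6,fy=6,interpolation=cv2.INTER_CUBIC))
E
```

```text
9.55 [ 492.4 -193.5  245.1] [-0.6 -0.6 -2.3] 0.2889633064457405
30 [ 557.9 -186.3  135.8] [array([255.6,  82.5]), array([250.5, 104.6]), array([239.4, 153.9])]
34.5 [ 566.7 -185.4  141.3] [array([255.9,  82.4]), array([249.9, 104.8]), array([236.6, 155.2])]
39 [ 574.9 -184.5  147.5] [array([256.3,  82.4]), array([249.4, 104.9]), array([233.8, 156.1])]
[234.6 161.8]
```

View pics/pre.png

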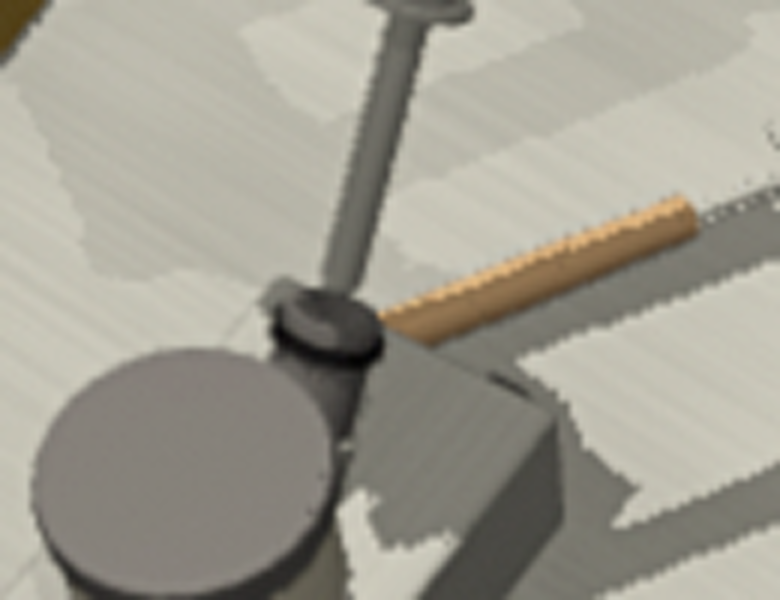

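In the scene crop the mouth is centred at about (330,325). The tube axis, taken from the collar at (408,20) to the foot at (343,283), extends to (333,325), so it is aligned to within about 1 mm across that view. I'll advance along the axis gently.

Request:
move_arm([
  [-0.28,0,0.41],
  [-0.57,0,0.82],
  [-0.74,0,1.07],
  [-0.91,0,1.32],
  [-1.08,0,1.57],
  [-1.08,0,1.57],
], twist=[0,0,0,0,0,0])

```text
time: 10.4
eef_pos: [502.8, -193.0, 229.6]
tcp_rot: [-0.001, -0.053, 0.999, -0.0]
wrist_force: [-3.1, -2.8, -2.6]
gripper_width: 0.289
```

Request:
move_arm([
  [-0.17,-0.03,0.25],
  [-0.34,-0.06,0.49],
  [-0.51,-0.08,0.74],
  [-0.68,-0.1,0.99],
  [-0.68,-0.1,0.99],
], twist=[0,0,0,0,0])

```text
time: 11.02
eef_pos: [509.9, -193.0, 220.0]
tcp_rot: [-0.001, -0.054, 0.999, 0.0]
wrist_force: [-6.7, -1.9, 0.2]
gripper_width: 0.289
```

Request:
move_arm([
  [-0.1,-0.03,0.25],
  [-0.27,-0.05,0.49],
  [-0.44,-0.05,0.74],
  [-0.6,-0.05,0.96],
  [-0.6,-0.05,0.96],
], twist=[0,0,0,0,0])

```text
time: 11.65
eef_pos: [515.5, -192.8, 210.8]
tcp_rot: [-0.001, -0.054, 0.999, 0.0]
wrist_force: [-10.0, -0.7, 4.3]
gripper_width: 0.289
```

```bash
python3 - <<'E'
from h import *
o=bot.get_obs();s=camera("scene")[:,:,::-1];w=camera("wrist")[:,:,::-1];print(o["time"],o["eef_pos"],o["wrist_force"],o["gripper_width"])
cv2.imwrite("pics/si.png",s)
c=cv2.convertScaleAbs(s[110:210,190:290],alpha=1.3);cv2.imwrite("pics/ins.png",np.hstack([cv2.resize(c,(400,400),interpolation=cv2.INTER_CUBIC),w[:,120:520]]))
E
```

```text
11.65 [ 515.5 -192.8  210.8] [-10.   -0.7   4.3] 0.28872442692361705
```

View pics/ins.png

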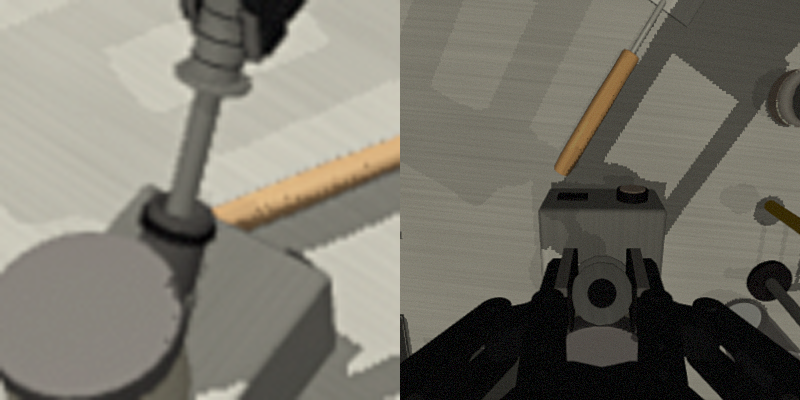

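The tube is inside the collet, and the axial force of about 10 N fits the seal. I'll push on until the force rises sharply at the bottom.

Request:
move_arm([
  [-0.05,0,0.25],
  [-0.16,0,0.41],
  [-0.28,0,0.58],
  [-0.28,0,0.58],
], twist=[0,0,0,0], squeeze=90)

```text
time: 12.25
eef_pos: [517.6, -193.1, 208.0]
tcp_rot: [-0.001, -0.054, 0.999, -0.001]
wrist_force: [-25.4, 0.5, 23.2]
gripper_width: 0.283
```

Request:
move_arm([
  [-0.11,0,0.16],
  [-0.17,0,0.25],
  [-0.17,0,0.25],
], twist=[0,0,0])

```text
time: 12.62
eef_pos: [518.4, -193.4, 208.0]
tcp_rot: [-0.002, -0.053, 0.999, -0.001]
wrist_force: [-39.1, 1.7, 42.8]
gripper_width: 0.285
```

The axial force went from 35 to 59 N with almost no travel and only about 6 N of lateral force, which is a hard stop. My dead-reckoned depth reads 31 mm against the stated 35 mm, so I'll check the collar-to-mouth length in the scene view (65 mm when home).

```bash
python3 - <<'E'
from h import *
o=bot.get_obs();s=camera("scene")[:,:,::-1];cv2.imwrite("pics/sh.png",s)
for M in((578.8,-180.8,130.),(576,-184.5,128)):
  a=np.array([-.570,-.061,.819]);print([proj("scene",np.array(M)+k*a) for k in(0,65,69)])
sp=cv2.imread("pics/sp.png")
f=lambda i:cv2.resize(cv2.convertScaleAbs(i[90:180,205:280],alpha=1.4),None,fx=5,fy=5,interpolation=cv2.INTER_CUBIC)
cv2.imwrite("pics/home.png",np.hstack([f(sp),f(s)]))
E
```

```text
[array([234.9, 163.8]), array([243.1, 133.4]), array([243.6, 131.5])]
[array([234.5, 162.6]), array([242.7, 132.3]), array([243.2, 130.4])]
```

View pics/home.png

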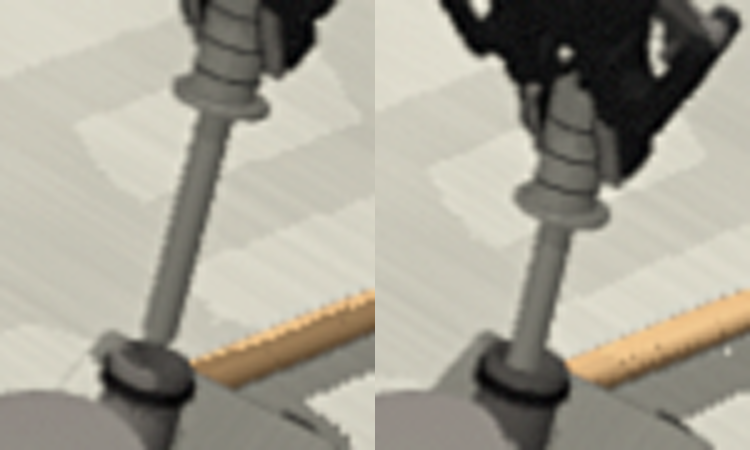

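Collar-to-mouth measures about 69 ±2 mm to mid-collar, against 67 mm when home, so it is at or within about 2 mm of the bottom. To rule out a jam I'll relax the grip a little, rock it slightly and push again.

Request:
move_arm([
  [0.17,0,-0.25],
  [0.3,0,-0.16],
  [0.17,0.1,-0.25],
  [0.04,0,-0.34],
  [0.17,-0.1,-0.25],
  [0.17,0,-0.25],
  [0,0,0],
  [-0.06,0,0.08],
  [-0.06,0,0.08],
], twist=[0,0,0,0,0,0,0,0,0], squeeze=60)

```text
time: 13.8
eef_pos: [518.7, -193.6, 208.0]
tcp_rot: [-0.002, -0.053, 0.999, -0.001]
wrist_force: [-43.9, 2.8, 49.1]
gripper_width: 0.281
```

Same position at 66 N, so it is bottomed rather than jammed. I'll unload the arm, then open.

Request:
move_arm([
  [0.1,0,-0.17],
  [0.25,0,-0.4],
  [0.32,0,-0.5],
  [0.32,0,-0.5],
], twist=[0,0,0,0])

```text
time: 14.3
eef_pos: [517.2, -192.9, 208.0]
tcp_rot: [-0.001, -0.054, 0.999, -0.0]
wrist_force: [-15.0, -0.6, 11.0]
gripper_width: 0.282
```

Request:
move_arm([
  [0.1,0,-0.1],
  [0.14,0,-0.12],
  [0.14,0,-0.12],
], twist=[0,0,0])

```text
time: 14.68
eef_pos: [516.5, -192.7, 207.9]
tcp_rot: [-0.0, -0.054, 0.999, 0.0]
wrist_force: [-6.6, -0.0, 0.8]
gripper_width: 0.281
```

Request:
move_arm([
  [0,0,0],
  [0,0,0],
  [0,0,0],
  [0,0,0],
  [0,0,0],
], twist=[0,0,0,0,0], gripper=50)

```text
time: 15.3
eef_pos: [516.8, -192.8, 207.7]
tcp_rot: [0.0, -0.054, 0.999, 0.0]
wrist_force: [-0.6, 0.7, -0.3]
gripper_width: 0.803
```

Request:
move_arm([
  [0,0,-1],
  [0,0,-3],
  [0,0,-6],
  [0,0,-10],
  [3,0,-13],
  [7,0,-14],
  [11,0,-14],
  [15,0,-14],
  [15,0,-14],
], twist=[0,0,0,0,0,0,0,0,0])

```text
time: 16.42
eef_pos: [366.2, -209.4, 350.1]
tcp_rot: [0.001, -0.053, 0.999, -0.001]
wrist_force: [0.6, -0.7, -0.2]
gripper_width: 0.803
```

```bash
python3 snap.py end; python3 - <<'E'
from h import *
s=cv2.imread("pics/send.png");t=cv2.imread("pics/tend.png")
b=cv2.resize(s[100:310,160:480],(640,420),interpolation=cv2.INTER_CUBIC)
c=cv2.resize(t[110:210,365:455],None,fx=1.7,fy=1.7)
d=np.zeros((420,155,3),np.uint8);d[:170,:153]=c;z=cv2.resize(s[100:180,210:265],None,fx=2.8,fy=2.8,interpolation=cv2.INTER_CUBIC);d[180:180+z.shape[0],:z.shape[1]]=z
cv2.imwrite("pics/end.png",np.hstack([b,d]))
for n in("s","t"):
    a0=cv2.imread("pics/"+("scene0" if n=="s" else "top0")+".png")
    hs=lambda i:(cv2.inRange(cv2.cvtColor(i,cv2.COLOR_BGR2HSV),(10,90,90),(35,255,255)))
    print(n,[np.argwhere(hs(i)[130:230 if n=="s" else 280,230 if n=="s" else 300:345 if n=="s" else 430]>0).mean(0) for i in(a0,s if n=="s" else t)])
E
```

```text
16.425 [ 366.2 -209.4  350.1] [ 0.6 -0.7 -0.2] 0.8026433137058018 [287.5   8.5] [454.7 280.6]
s [array([43.4, 63.8]), array([44.4, 64.3])]
t [array([91.5, 77.2]), array([91.2, 73.8])]
```

The viewer limit is reached, so the last check is numerical: triangulate the inserted tube's head hole (expected 115 mm out of the mouth) and compare the bystanders before and after.

```bash
python3 - <<'E'
from h import *
s=cv2.imread("pics/send.png");t=cv2.imread("pics/tend.png");s0=cv2.imread("pics/scene0.png");t0=cv2.imread("pics/top0.png")
a=np.array([-.570,-.061,.819]);E=np.array([575.5,-184.5,130])+115*a;print("expect",E,proj("scene",E),proj("top",E))
def dark(im,c,r,th):
    x0,y0=int(c[0]-r),int(c[1]-r);g=im[y0:y0+2*r,x0:x0+2*r].max(2);n,l,st,ce=cv2.connectedComponentsWithStats((g<th).astype(np.uint8))
    return [(ce[i]+[x0,y0],int(st[i,4])) for i in range(1,n) if st[i,4]>5]
for th in(38,50):print(th,dark(s,proj("scene",E),14,th),dark(t,proj("top",E),14,th))
for n,c in(("mid",(403.3,237.8)),("right",(463.3,265.1))):print(n,dark(s0,c,9,38),dark(s,c,9,38))
# bystander shift: template match on equalised patches
for n,i0,i1,bx in(("jar",s0,s,(335,160,372,205)),("beaker",s0,s,(250,245,305,305)),("spat",s0,s,(240,140,300,172)),("yellow",s0,s,(313,180,340,236)),("can",s0,s,(180,165,240,230)),("mid",s0,s,(385,225,415,270)),("fat",s0,s,(440,252,478,305)),("jar_t",t0,t,(302,238,333,270)),("beaker_t",t0,t,(288,100,330,150))):
    x0,y0,x1,y1=bx;m=cv2.matchTemplate(i1[y0-8:y1+8,x0-8:x1+8],i0[y0:y1,x0:x1],cv2.TM_CCOEFF_NORMED);_,v,_,p=cv2.minMaxLoc(m);print(n,round(v,2),p[0]-8,p[1]-8)
E
```

```text
expect [ 509.9 -191.5  224.2] [249.4 107. ] [420.3 195.5]
38 [] []
50 [] [(array([420.5, 204.5]), 14)]
mid [(array([403.3, 237.8]), 20)] [(array([403.3, 237.8]), 20)]
right [(array([463.3, 265.1]), 24)] [(array([463.3, 265.1]), 24)]
jar 0.92 0 0
beaker 1.0 0 0
spat 0.56 0 0
yellow 0.94 0 0
can 1.0 0 0
mid 1.0 0 0
fat 1.0 0 0
jar_t 1.0 0 0
beaker_t 1.0 0 0
```

```bash
python3 - <<'E'
from h import *
for n,b,x0,y0,x1,y1,st in(("top","t",398,160,436,216,2),("scene","s",222,96,268,172,2)):
    im=cv2.cvtColor(cv2.imread(f"pics/{b}end.png"),cv2.COLOR_BGR2GRAY); print(n,"cols",list(range(x0,x1,st)))
    for y in range(y0,y1,st):print(y,*["%3d"%v for v in im[y,x0:x1:st]])
a=np.array([-.570,-.061,.819]);M=np.array([576,-184.5,130])
for k in(0,65,69,115):print(k,proj("top",M+k*a),proj("scene",M+k*a))
E
```

```text
top cols [398, 400, 402, 404, 406, 408, 410, 412, 414, 416, 418, 420, 422, 424, 426, 428, 430, 432, 434]
160  66  66  70  70  69  66 123 162 161 163 166 172 169 174 165 143 153 154 155
162  63  58  40  40  43  42  59 136 164 168 175 172 168 173 165 123 157 156 156
164  46  40  59  76  80  80  68  59 165 174 177 173 171 172 169 139 155 157 156
166  39  58  81  80  68  60  80  82  86 171 176 174 169 170 172 146 149 156 155
168  49  82  69  95 113  87  48  78  80 172 174 173 170 171 174 140 146 155 154
170  62  80  58  98 116 109  58  66  85 152 174 177 172 171 174 151 151 159 160
172  66  83  65  87 112 115  89  74  98 159 175 176 170 171 172 163 147 159 159
174  67  89  71  70 103 118 108  86 126 162 166 177 172 171 173 165 127 147 154
176  70  85  89  66  93 112 112 110 160 163 163 176 173 170 174 166 131 149 156
178 110  84  80  62  81 107 117 118 162 164 169 177 175 170 174 176 145 152 159
180 111 110 101  96  89  98 116 114 145 164 177 179 175 171 174 178 146 151 157
182 152 111 107 132 147  92 110 114 129 133 137 161 175 171 174 176 145 150 160
184 160 114 113 119 171 114 130 133
[... 4441 characters left out ...]

160 140 153 116  75  47  74 121 116  88  80 138 139 138 145 143 144 142 135 132 126 112  95  75
162 148 149  39  71  70 102 124 109  74  59  86 139 146 143 142 140 111 117 105  81  63  58  72
164 150 118  14  63  75  76  88  93  66  76  78 107 137 137 124 111  96  74  56  67  81  90 115
166 147 129  18  12  49  70  71  65  59  49  29  79  89  92  85  61  59  71 111 116 152 149 151
168 143 136  49  29  14  16  27  34  42  30   9  86  95  94  90  77 104 147 151 149 146 146 149
170  98  98  71  71  48  25  19  14   7   6  51  92  93  94  94  94  91 115 144 147 147 146 144
0 [406.1 170.1] [234.4 162. ]
65 [413.7 183.5] [242.6 131.6]
69 [414.2 184.4] [243.1 129.7]
115 [420.3 195.2] [249.2 107.2]
```

The two views put the head about 9 px from where I expected it, so the tube may have shifted on release. I'll triangulate its axis.

```bash
python3 - <<'E'
from h import *
H,e=tri((252.5,106.5),(421,204.5));C,e2=tri((246.8,129.5),(415.5,192));print("head top",H,e,"collar",C,e2)
d=H-C;print(np.linalg.norm(d),d/np.linalg.norm(d),np.degrees(np.arccos(d[2]/np.linalg.norm(d))))
M=np.array([576,-185,129]);d=H-M;print("mouth->head top",np.linalg.norm(d),d/np.linalg.norm(d),np.degrees(np.arccos(d[2]/np.linalg.norm(d))))
# tube-only edges in scene: axis line rows 138..156
im=cv2.cvtColor(cv2.imread("pics/send.png"),cv2.COLOR_BGR2GRAY)
for n in("sh","send"):
    im=cv2.cvtColor(cv2.imread(f"pics/{n}.png"),cv2.COLOR_BGR2GRAY);print(n,[(y,(np.where(im[y,230:256]<132)[0]+230)[[0,-1]].tolist()) for y in range(138,158,3)])
E
```

```text
head top [ 496.1 -195.4  211.1] 2.210231893556065 collar [ 524.1 -192.4  173.3] 1.1792934426048332
47.171851729157844 [-0.6 -0.1  0.8] 36.69851106851943
mouth->head top 115.0570677693234 [-0.7 -0.1  0.7] 44.4430374366151
sh [(138, [236, 244]), (141, [236, 243]), (144, [235, 242]), (147, [234, 241]), (150, [234, 241]), (153, [233, 240]), (156, [232, 239])]
send [(138, [240, 247]), (141, [239, 246]), (144, [238, 245]), (147, [237, 244]), (150, [236, 243]), (153, [235, 242]), (156, [234, 242])]
```

```bash
python3 - <<'E'
from h import *
from scipy.optimize import least_squares
Ms=onz("scene",(234.9,164),130);Mt=onz("top",(406.7,169.7),130)
# offsets per camera anchored at the mouth; unknown: lean, yaw, distance mouth->head top (collar top face 46 mm lower)
def f(p):
    th,ps,L=p;a=np.array([-np.sin(th)*np.cos(ps),-np.sin(th)*np.sin(ps),np.cos(th)])
    return np.r_[proj("scene",Ms+L*a)-(252.3,106),proj("scene",Ms+(L-48)*a)-(246.8,129.5),proj("top",Mt+L*a)-(421,204.5),proj("top",Mt+(L-48)*a)-(415.5,192)]
r=least_squares(f,[.65,.1,115]);c=np.linalg.inv(r.jac.T@r.jac)
print(np.degrees(r.x[:2]),r.x[2],r.fun,"sd for 1px",np.degrees(np.sqrt(np.diag(c))[:2]),np.sqrt(c[2,2]))
E
```

```text
[43.9  7. ] 119.99280621944537 [ 2.3 -0.1 -0.2  0.1  1.4  0.2  0.2 -2.3] sd for 1px [1.2 1. ] 1.5327751419571265
```

The anchored two-view fit gives a lean of about 44° and the head top 120 ±2 mm from the mouth (home is 115). This agrees with the dead-reckoned depth of about 31 mm. So the tube is probably about 4–5 mm short of home, wedged because I held it steeper than the bore allowed. I'll regrasp it in its relaxed pose and push along its own axis.

Request:
move_arm([
  [-4,0,0],
  [-9,0,0],
  [-13,0,1],
  [-14.1,0,5],
  [-14.1,0,10],
  [-14.1,0,14],
  [-14.1,0,15.4],
  [-14.1,0,15.4],
], twist=[0,0,0,0,0,0,0,0])

```text
time: 17.52
eef_pos: [508.0, -193.5, 193.5]
tcp_rot: [-0.001, -0.054, 0.999, 0.0]
wrist_force: [-0.8, 0.7, 1.4]
gripper_width: 0.804
```

Request:
move_arm([
  [0,0,0],
  [0,0,0],
  [0,0,0],
  [0,0,0],
  [0,0,0],
  [0,0,0],
], twist=[0,0,0,0,0,0], gripper=255, squeeze=50)

```text
time: 18.27
eef_pos: [508.3, -194.2, 195.2]
tcp_rot: [0.001, -0.054, 0.999, -0.001]
wrist_force: [-2.2, 1.2, 6.5]
gripper_width: 0.287
```

Request:
move_arm([
  [-0.13,0,0.15],
  [-0.27,0,0.3],
  [-0.27,0,0.3],
], twist=[0,0,0])

```text
time: 18.65
eef_pos: [509.1, -194.6, 194.9]
tcp_rot: [-0.001, -0.053, 0.999, -0.001]
wrist_force: [-23.7, 1.4, 29.9]
gripper_width: 0.287
```

It is stiff at that lean too. I'll bring it to the middle of its play, at about 39.5° with a light grip, and push again.

Request:
move_arm([
  [0.27,0,-0.3],
  [0.1,0,-0.5],
  [-0.1,0,-0.65],
  [-0.33,0,-0.83],
  [-0.33,0,-0.83],
  [-0.33,0,-0.83],
], twist=[0,0,0,0,0,0], squeeze=20)

```text
time: 19.4
eef_pos: [512.2, -193.4, 198.2]
tcp_rot: [-0.002, -0.053, 0.999, 0.0]
wrist_force: [-7.4, -2.0, 3.2]
gripper_width: 0.288
```

Request:
move_arm([
  [0,0,0],
  [-0.13,0,0.15],
  [-0.25,0,0.3],
  [-0.38,0,0.46],
  [-0.38,0,0.46],
], twist=[0,0,0,0,0], squeeze=60)

```text
time: 20.02
eef_pos: [513.6, -194.2, 197.9]
tcp_rot: [-0.004, -0.053, 0.999, -0.001]
wrist_force: [-39.6, 0.1, 40.2]
gripper_width: 0.284
```

Three different leans all end in the same hard stop, so the tube really is bottomed. I also found the cause of the apparent 4–5 mm shortfall. In the scene view the mouth face is foreshortened to about 6 px tall, and I had included the dark lip below it. Its centre is nearer row 162 than 164, which removes about 4 mm. The plain triangulation had given 115.06 mm, matching home. I'll ease off with a small preload left on, release and retreat.

Request:
move_arm([
  [0.1,0,-0.12],
  [0.25,0,-0.3],
  [0.3,0,-0.37],
  [0.3,0,-0.37],
], twist=[0,0,0,0])

```text
time: 20.52
eef_pos: [512.6, -193.6, 198.1]
tcp_rot: [-0.002, -0.053, 0.999, -0.0]
wrist_force: [-12.3, -0.9, 10.0]
gripper_width: 0.288
```

Request:
move_arm([
  [0,0,0],
  [0,0,0],
  [0,0,0],
  [0,0,0],
  [0,0,0],
], twist=[0,0,0,0,0], gripper=50)

```text
time: 21.15
eef_pos: [514.6, -193.0, 198.1]
tcp_rot: [0.0, -0.054, 0.999, 0.0]
wrist_force: [-1.0, -0.3, 0.5]
gripper_width: 0.805
```

Request:
move_arm([
  [0,0,-1],
  [0,0,-3],
  [0,0,-6],
  [0,0,-10],
  [4,0,-14],
  [9,0,-15],
  [14,0,-15],
  [18,0,-15],
  [18,0,-15],
], twist=[0,0,0,0,0,0,0,0,0])

```text
time: 22.28
eef_pos: [334.1, -212.9, 350.6]
tcp_rot: [0.001, -0.052, 0.999, -0.002]
wrist_force: [1.1, -0.7, 0.2]
gripper_width: 0.806
```

```bash
python3 snap.py fin; python3 - <<'E'
from h import *
t=cv2.imread("pics/tfin.png");s=cv2.imread("pics/sfin.png");g=t[190:215,408:435].max(2)
n,l,st,c=cv2.connectedComponentsWithStats((g<55).astype(np.uint8));print([(c[i]+[408,190],int(st[i,4])) for i in range(1,n)])
for k in("send","sfin"):
    im=cv2.cvtColor(cv2.imread(f"pics/{k}.png"),cv2.COLOR_BGR2GRAY);print(k,[(y,(np.where(im[y,228:268]<132)[0]+228)[[0,-1]].tolist()) for y in(104,106,108,112,120,126,128,130,132,134,138,147,156)])
s0=cv2.imread("pics/scene0.png")
for n,bx in(("jar",(335,160,372,205)),("beaker",(250,245,305,305)),("yellow",(313,180,340,236)),("short",(385,225,415,270)),("fat",(440,252,478,305)),("spatula",(250,142,298,170))):
    x0,y0,x1,y1=bx;m=cv2.matchTemplate(s[y0-8:y1+8,x0-8:x1+8],s0[y0:y1,x0:x1],cv2.TM_CCOEFF_NORMED);_,v,_,p=cv2.minMaxLoc(m);print(n,round(v,2),p[0]-8,p[1]-8)
# angle play and depth with common mouth point, several plausible mouth points
for M in((576,-185,130),(577,-185,128),(574.5,-185,130)):
    for H in (tri((252.3,106),(421,204.5))[0],onz("top",(421,204.5),214),onz("top",(421,204.5),219)):
        d=H-np.array(M);print(M,H,np.linalg.norm(d),np.degrees(np.arccos(d[2]/np.linalg.norm(d))))
E
```

```text
22.275 [ 334.1 -212.9  350.6] [ 1.1 -0.7  0.2] 0.8062195044967901 [296.5  -0.7] [458.7 303.4]
[(array([421.1, 204.3]), 16)]
send [(104, [247, 252]), (106, [247, 257]), (108, [246, 260]), (112, [245, 260]), (120, [242, 256]), (126, [238, 254]), (128, [238, 254]), (130, [240, 254]), (132, [242, 267]), (134, [241, 267]), (138, [240, 267]), (147, [237, 267]), (156, [234, 267])]
sfin [(104, [247, 251]), (106, [247, 257]), (108, [246, 260]), (112, [245, 259]), (120, [242, 256]), (126, [238, 254]), (128, [237, 253]), (130, [240, 267]), (132, [242, 267]), (134, [241, 267]), (138, [240, 247]), (147, [236, 244]), (156, [234, 241])]
jar 1.0 0 0
beaker 1.0 0 0
yellow 0.94 0 0
short 1.0 0 0
fat 1.0 0 0
spatula 0.63 -5 2
(576, -185, 130) [ 496.1 -195.4  212.4] 115.24038541699744 44.36149427431328
(576, -185, 130) [ 495.2 -193.9  214. ] 116.91095742420293 44.0695923269406
(576, -185, 130) [ 494.5 -192.9  219. ] 120.92175574262941 42.60710622171672
(577, -185, 128) [ 496.1 -195.4  212.4] 117.36564959276832 44.024947745901834
(577, -185, 128) [ 495.2 -193.9  214. ] 119.04128834499933 43.743830575928385
(577, -185, 128) [ 494.5 -192.9  219. ] 123.06920179588361 42.317850000978076
(574.5, -185, 130) [ 496.1 -195.4  212.4] 114.20557856089327 43.828093877811654
(574.5, -185, 130) [ 495.2 -193.9  214. ] 115.87897746508453 43.53995181043925
(574.5, -185, 130) [ 494.5 -192.9  219. ] 119.91615772566446 42.08210295580381
```

The tube came back to an identical rest pose after the second 56 N push: the top-view hole is at (421.1,204.3) against (420.5,204.5) before. The jar, beaker and both hanging tubes show zero shift, and the yellow look-alike also hasn't moved. The spatula's template score is poor because of shadow, so I'll check its handle by colour and then hand in.

```bash
python3 - <<'E'
from h import *
from bench import sign_off
for a,b,(x0,y0,x1,y1) in(("scene0","sfin",(246,135,305,175)),("top0","tfin",(380,200,435,275))):
    for n in(a,b):
        h=cv2.cvtColor(cv2.imread(f"pics/{n}.png")[y0:y1,x0:x1],cv2.COLOR_BGR2HSV);m=cv2.inRange(h,(5,90,60),(22,255,255));p=np.argwhere(m>0);print(n,len(p),p.min(0) if len(p) else "",p.max(0) if len(p) else "")
print(sign_off())
E
```

```text
scene0 385 [8 0] [31 49]
sfin 387 [8 0] [31 49]
top0 534 [ 5 14] [64 44]
tfin 497 [10 14] [64 44]
the job is handed in; nothing more can be done
None
```

I lifted the feed tube off its hook, pushed it into the filter's collet until it hit a hard stop, let go and backed the arm off. I handed the job in at about 22 s of the 48 s. The evidence says the tube is fully home, but I could not read the seal position, so I can't be certain.

**How it was done:** The arm can only turn about vertical, so I set the lean by hooking the tube's foot behind the rack bar and pulling the head back. It then went down the bore. I felt about 10 N at the seal, then a hard stop at 59–66 N that did not change when I rocked the tube. I regrasped it after the first release and pushed again. It stopped hard at two more leans and came back to the same rest pose.

**Bystanders:** The jar, beaker, yellow look-alike and both other hanging tubes show no shift. The spatula handle is unchanged in the scene view. The gripper is clear and the wrist force is near zero.

**Checks that disagreed:**
- **Depth:** Dead reckoning gave about 31–32 mm, against 35 mm when home. One two-view fit put the head top 120 mm from the mouth, against 115 mm when home. That fit used a mouth pixel I now think was about 2 px too low. Direct triangulation gave 114–117 mm.
- **Lean:** Once released, the tube settled at a measured 42–44°, more than the bore's 35° and more than its clearance should allow. I have no full explanation for this.
- **Final view:** I had used all 12 picture views, so the final checks after release were by pixel measurement only.

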